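Strainer basket off its hook and into the keyed pot

TASK

Take the steel strainer basket down from its hook and seat it in the round opening of the steeping pot's cover, so that its red key drops into the opening's notch and its rim lies flat on the cover all round. The cover has been left turned somewhat, so feel for the notch without forcing the basket. Leave the three ink jars where they stand, and let go of the basket.

Things in the scene. Friction and masses are not known exactly. Their poses are not given: they have to be found in the camera images.
- basket: Loose steel strainer basket, 0.17 to 0.35 kg, hanging upright on the hook. Origin: centre of its underside, z up. Round cup 62 mm high, outer radius 30 mm, tapering to 26 mm in the lowest 8 mm. Flat rim flange, radius 45 mm, underside 60 mm above the origin. A bail (8 mm round bar) arches over it in its y-z plane, from y = +-36 mm on the flange.
- basket_key (a point): Foot of the basket's red key, a 10 mm wide rib on the cup's outside at the basket's -x side, reaching out to 38 mm from the axis. It runs from 30 mm above the basket's origin (this point, 33 mm out) up to the flange. Axes as the basket's.
- basket_grip (a point): Point on the basket's axis, 138 mm above its origin, in the square black grip on the bail's peak: 16 x 16 mm, sides along x and y, from 111 to 151 mm above the origin. A good place for the TCP, tool pointing down, fingers closing along the basket's y (clear of the hook).
- hook: Fixed hook stand: wooden foot, dark post 14 mm thick, 95 mm behind the hook's valley, top 244 mm above the table. Origin: on the table right below the valley. The hook, an 8 mm round bar, points to the stand's -x and turns up at its end: tip 22 mm in front of the valley and 16 mm higher.
- hook_valley (a point): Top of the hook's bar at its lowest point, 244 mm above the table, where the bail's middle rests (bail underside 104 mm above the basket's origin); axes as the stand's. To come off, the basket must rise at least 20 mm, then move 70 mm or more along the stand's -x.
- pot: Fixed round dark steel pot, outer radius 85 mm, 120 mm high with its cover; ear handles at its +y and -y reach 110 mm from the axis. Origin: centre of its underside. The flat cover, 6 mm thick, stiff, staying as it is, has a round central opening of radius 32 mm edged in green, with one notch 17 mm wide reaching 45 mm from the axis.
- pot_mouth (a point): Centre of the opening, at the cover's top face; axes as the pot's. The notch lies to the pot's -x, but turned up to 0.6 rad either way about z: not reported, to be seen or felt. The cup's lowest 30 mm go in at any turn; then the key rests on the cover unless within 0.1 rad of the notch. There it goes 30 mm deeper, flange on cover, basket origin 60 mm above the pot's.
- jar0: Loose full ink jar with silver lid, radius 29 mm, 68 mm high; origin: centre of its underside. To be left alone.
- jar1: Loose full ink jar with silver lid, radius 29 mm, 68 mm high; origin: centre of its underside. To be left alone.
- jar2: Loose full ink jar with silver lid, radius 29 mm, 68 mm high; origin: centre of its underside. To be left alone.

How it is judged:
By the outcome, as a careful person would: the job done as asked, in the order asked, and still so for the second after the job is handed in, with the robot touching nothing.
It also fails if it takes over 54 s, if anything falls off the work surface, if the arm or the gripper's body presses on something with over 40 N, if the wrist force passes 120 N, or if a joint passes its speed limit or range.

ROBOT

A 6-joint arm with a two-finger parallel gripper is mounted at the origin on the work surface. World frame = base frame: x ahead of the robot, y to its left, z up, the work surface at z = 0. Lengths are in m, angles in rad, forces in N, time in s.
With the tool pointing down it reaches from about 0.25 to 0.725 m from the base axis. Payload 4 kg.
Tool frame: the origin (TCP) lies between the finger pads, 19 mm behind the fingertips; this is the grasp point; z points along the fingers, y is the line along which they close (so a half turn about z gives the same grasp; the last joint's range is limited). The gripper opens to 85 mm and grips with 20 to 120 N. Pads are 22 mm wide; open, the fingers measure 114 mm over their backs; the gripper's body (76 mm by 85 mm) begins 54 mm behind the grasp point. The pads swing forward as they close: fully open they stand 13 mm farther back than shut.
Start: joints at [-1.284, 0.241, 0.005, 1.335, 0, 1.571], TCP at [0.141, -0.48, 0.25] pointing down, gripper open.
Joint ranges: [-2.72, 2.72], [-1.05, 1.87], [-1.09, 1.28], [-1.99, 2.15], [-1.42, 1.44], [-3.14, 3.14]. Speed limits (rad/s): [2.79, 2.79, 3.14, 3.14, 3.14, 3.14].

INTERFACE

Orientations are given as a unit quaternion [x, y, z, w].
In Python, from workcell import bot gives the robot as it stands.
- The arm moves only by the shell command python3 -m creep 'ROWS'. ROWS is JSON, one flat list of numbers, 5 for each row, row after row: the shift along the world's x, y, z in m, then the turn about the world's z in rad, then the finger opening in m, from 0 to 0.0854. In form: [x, y, z, twist, claw, x, y, z, twist, claw, ...]. A call has 1 to 10 rows; each row is the pose to reach, as a shift and turn from the pose commanded when the call began; what a row does not reach only later rows make up. A row lasts 1/12 s, in which the tool goes at most 41.7 mm and 7.16 degrees, less where a joint would pass 70% of its speed; a pose out of reach is approached as far as the arm can. A call with a gripper value outside its range is refused whole. The fingers move at their own pace and stop on an object; the grip force is fixed at half the most. Time passes only in rows, so rows that repeat a pose let the fingers close. It gives the time, the measured TCP pose, the force, the opening and the grip force at its end, in the units of the state.
- bot.get_obs(): the state, without advancing time (a new reading comes with each control period).
- bot.camera(name): name is "scene" or "top" or "wrist"; returns a dict with "pixels" (420x560x3 uint8, red, green, blue), "camera_matrix" (3x3 intrinsics, pixels), "dist_coeffs" ([k1, k2, p1, p2, k3] as OpenCV has them; the pictures are not rectified), "extrinsics" (4x4, takes a point from world to camera coordinates); the wrist camera has in their place "T_tool_cam" (4x4, takes a point from camera to tool coordinates, whose origin is the TCP and whose axes are the flange's). Camera axes: x right, y down, z forward; pixel columns grow to the right and rows downward; lengths in m; the calibration is good to about 2 mm. A picture is of the moment at which its call begins: read the wrist's pose just before it. There is no depth.
- bot.job_done(): hands the job in; it is judged then, once.
Trained networks look in the newest picture that a camera, given by its name, has taken for a name from the list of things; names that differ only in an ending like _2 or _b are one class to them, and where a whole thing is asked for, a point or a joint stands for the part that bears it (a point fixed in the world has none). Each returns a list of dicts, best first, with "score" (0 to 1); they miss things now and then, are a little off and sometimes report something else, mostly with a low value. They report only what shows in the picture. A call takes as long as a camera call.
- bot.look_for(camera, thing): "centre" ([column, row] as shares, 0 to 1, of the picture: columns of its width, rows of its height, amid what is visible of it).
- bot.place_of(camera, thing): "centre" ([column, row] as shares, 0 to 1, of the picture: columns of its width, rows of its height: a listed point, or the origin of a listed thing).
The state is a dict: "clock": time; "joint_pos": joint angles; "joint_vel": joint speeds; "tau": joint torques, N m; "eef_pos": TCP position; "tool_rot": TCP orientation; "ft_force": force on the tool from outside, world axes, zero at the start; "ft_torque": the same for the moment, N m; "grip_width": finger opening in m; "grasp_force": force on a finger pad.
Only numpy, scipy, OpenCV 4.12 (cv2) and the standard library are available. Lean on these libraries where they do the work, as an engineer would, in place of code of your own. Each camera call takes 0.05 s, during which the arm holds its last target. There are 200 camera calls.

## Working session

There is one attempt and no reset: what is moved stays moved. The work goes in short steps, Python scripts to look and compute and a shell command to move; the robot and the scene stay as the last step left them, time stands still between calls to the robot, and variables do not carry over. Pictures are saved under pics/ and viewed, at most 10 in all, crops included, and the job is handed in when it is done.

```bash
mkdir -p pics; cat > h.py <<'E'
import numpy as np, cv2
from workcell import bot
def ray(c,px):
    K=np.array(c['camera_matrix']);d=np.array(c['dist_coeffs'])
    u=cv2.undistortPoints(np.array([[px]],float),K,d)[0,0]
    E=np.array(c['extrinsics']);R,t=E[:3,:3],E[:3,3]
    v=R.T@np.array([u[0],u[1],1]);return -R.T@t,v/np.linalg.norm(v)
def tri(rays):
    A=0;b=0
    for o,v in rays:
        P=np.eye(3)-np.outer(v,v);A=A+P;b=b+P@o
    x=np.linalg.solve(A,b);return x,[float(np.linalg.norm((np.eye(3)-np.outer(v,v))@(x-o))) for o,v in rays]
def atz(r,z): o,v=r;return o+v*(z-o[2])/v[2]
def save(c,n): cv2.imwrite('pics/'+n,c['pixels'][:,:,::-1])
def proj(c,p):
    E=np.array(c['extrinsics']);return cv2.projectPoints(np.array([p],float),cv2.Rodrigues(E[:3,:3])[0],E[:3,3],np.array(c['camera_matrix']),np.array(c['dist_coeffs']))[0][0,0]
E
python3 - <<'E'
from h import *
np.set_printoptions(precision=4,suppress=True)
C={n:bot.camera(n) for n in('scene','top')}
for n in C: save(C[n],n+'0.png')
for t in['basket','basket_key','basket_grip','hook','hook_valley','pot','pot_mouth','jar0']:
    R=[]
    for n in C:
        r=bot.place_of(n,t)
        for q in r[:3 if 'jar' in t else 1]:
            px=np.array(q['centre'])*[560,420];print(t,n,round(q['score'],2),px)
        if r: R.append(ray(C[n],np.array(r[0]['centre'])*[560,420]))
        if 'jar' in t: print([atz(ray(C[n],np.array(q['centre'])*[560,420]),0) for q in r[:3]])
    if len(R)==2: print('  ',*tri(R))
    elif R: print('  single')
print(bot.get_obs())
E
```

```text
basket scene 0.84 [186.2  268.59]
basket top 0.71 [361.984 198.492]
   [ 0.5897 -0.1957  0.1306] [0.0033453263864884077, 0.003345326386488388]
basket_key scene 0.7 [181.608 247.506]
basket_key top 0.69 [366.52  211.512]
   [ 0.5542 -0.2026  0.1508] [0.0035774831830244114, 0.003577483183024397]
basket_grip scene 0.66 [173.712 228.9  ]
basket_grip top 0.63 [371.392 184.086]
   [ 0.589  -0.1935  0.2777] [0.0023420070113450613, 0.0023420070113451337]
hook scene 0.82 [198.52  296.814]
hook top 0.72 [354.48  207.018]
   [ 0.5937 -0.192   0.004 ] [0.0014473962338774717, 0.001447396233877536]
hook_valley scene 0.7 [177.072 239.988]
hook_valley top 0.97 [369.88  186.396]
   [ 0.5917 -0.1946  0.245 ] [0.0013539379970133342, 0.001353937997013303]
pot scene 0.69 [392.112 282.282]
pot top 0.85 [200.424 207.396]
   [0.5919 0.2169 0.0235] [0.0016696467613342828, 0.0016696467613342824]
pot_mouth scene 0.76 [403.984 255.696]
pot_mouth top 0.88 [192.192 205.716]
   [0.5782 0.223  0.1169] [0.004968231008119036, 0.004968231008119149]
jar0 scene 0.72 [287.28 270.9 ]
jar0 scene 0.71 [293.888 333.984]
jar0 scene 0.59 [280.392 217.98 ]
[array([ 0.5414, -0.0011,  0.    ]), array([0.6855, 0.0041, 0.    ]), array([ 0.4029, -0.0093,  0.    ])]
jar0 top 0.93 [283.192 281.61 ]
jar0 top 0.58 [283.584 176.106]
[array([ 0.3984, -0.0005,  0.    ]), array([ 0.6804, -0.0028,  0.    ])]
   [ 0.41    0.0054 -0.2669] [0.0017155309720943142, 0.001715530972094318]
{'clock': 0.9, 'joint_pos': array([-1.284 ,  0.2406,  0.005 ,  1.3352, -0.    ,  1.5708]), 'joint_vel': array([-0.0009,  0.0008,  0.0008, -0.    ,  0.0009,  0.0014]), 'tau': array([  0.0002, -37.2198,  25.2691,   0.0011,   0.0001,  -0.    ]), 'eef_pos': array([ 0.1414, -0.4796,  0.25  ]), 'tool_rot': array([ 0.9897,  0.1429, -0.    ,  0.    ]), 'ft_force': array([ 0.1446, -0.401 ,  0.5592]), 'ft_torque': array([-0.0412, -0.0145, -0.0056]), 'grasp_force': 0.0, 'grip_width': 0.08519288855086846}
```

```bash
python3 - <<'E'
import cv2,numpy as np
a=cv2.imread('pics/scene0.png');b=cv2.imread('pics/top0.png')
f=lambda i,x,y,w,h,s:cv2.resize(i[y:y+h,x:x+w],None,fx=s,fy=s,interpolation=2)
cv2.imwrite('pics/c.png',np.vstack([np.hstack([f(a,130,190,100,75,4),f(a,340,220,100,75,4)]),np.hstack([f(b,310,140,100,75,4),f(b,150,165,100,75,4)])]))
E
```

```text
(no output)
```

View pics/c.png

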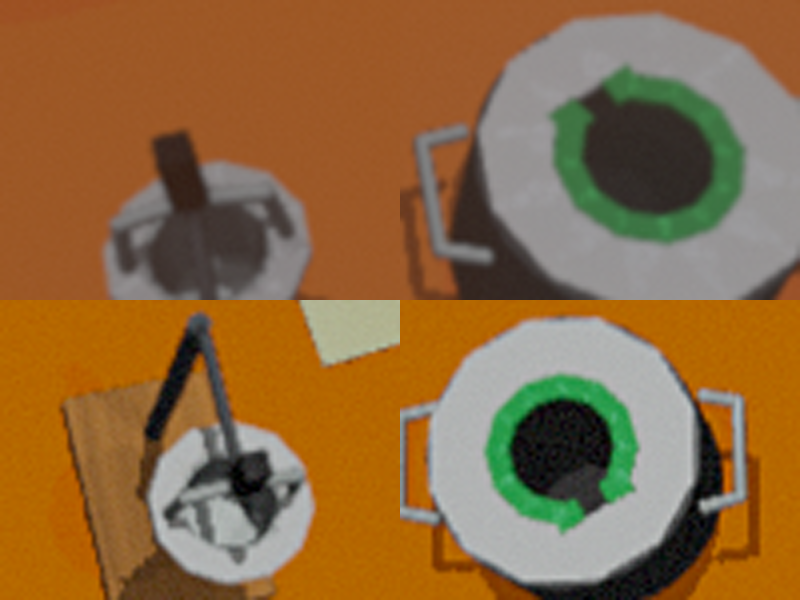

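View pics/top0.png

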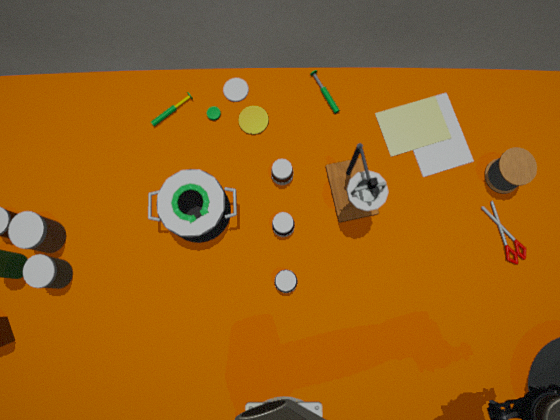

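View pics/scene0.png

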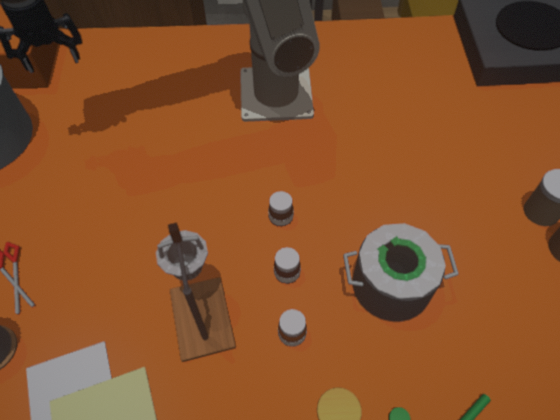

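The pot's notch shows at top-view pixel (299, 214) right of and below the opening's centre (290, 201), i.e. toward −x and −y. The stand's post top is at (359, 145) with the bail ends at about (354, 194) and (385, 184), so the basket's yaw is about 0.28. I'll measure both properly.

```bash
python3 - <<'E'
from h import *
np.set_printoptions(precision=4,suppress=True)
for n in('scene','top'):
    c=bot.camera(n);p=c['pixels'].astype(int)
    g=((p[:,:,1]-p[:,:,0]>25)&(p[:,:,1]-p[:,:,2]>15)).astype(np.uint8)
    num,l,st,ce=cv2.connectedComponentsWithStats(g)
    guess=proj(c,[.59,.22,.12])
    k=min([i for i in range(1,num) if st[i,4]>60],key=lambda i:np.linalg.norm(ce[i]-guess))
    ys,xs=np.where(l==k)
    W=np.array([atz(ray(c,[x,y]),.12)[:2] for x,y in zip(xs,ys)])
    # fit: centre minimising spread in radius, excluding flared notch edges
    from scipy.optimize import least_squares
    s=least_squares(lambda q:np.hypot(*(W-q[:2]).T)-q[2],[.59,.22,.038],loss='soft_l1',f_scale=.003).x
    a=np.arctan2(*(W-s[:2]).T[::-1]);a=np.sort(a);gaps=np.diff(np.r_[a,a[0]+2*np.pi]);i=gaps.argmax()
    r=np.hypot(*(W-s[:2]).T)
    print(n,guess,len(xs),'centre',s,'gap',gaps[i],'notch yaw',a[i]+gaps[i]/2,'mod',np.mod(a[i]+gaps[i]/2-np.pi+np.pi,2*np.pi)-np.pi, r.min(),r.max())
    far=W[r>.048];
    if len(far): d=(far-s[:2]).mean(0);print('flare yaw',np.mod(np.arctan2(d[1],d[0]),2*np.pi)-np.pi,len(far))
c=bot.camera('top')
v=atz(ray(c,[369.9,186.4]),.244);po=atz(ray(c,[359.5,145]),.244);print(v,po,np.arctan2(*(po-v)[1::-1]),np.linalg.norm(po-v))
a=atz(ray(c,[354,194]),.2);b=atz(ray(c,[385,184.5]),.2);d=a-b;print('bail yaw',np.arctan2(d[1],d[0])-np.pi/2)
E
```

```text
scene [401.2492 260.4472] 774 centre [0.5857 0.2211 0.0397] gap 0.4413175364950144 notch yaw -2.5885463271639906 mod 0.5530463264258021 0.03105928051753986 0.049595557828289505
flare yaw 0.5321562320011308 6
top [191.2409 200.4049] 623 centre [0.5861 0.2229 0.0394] gap 0.4004328054183155 notch yaw -2.600642702097236 mod 0.5409499514925571 0.02951826605315616 0.05172507287451156
flare yaw 0.4431291491716327 7
[ 0.5918 -0.1935  0.244 ] [ 0.6858 -0.1739  0.244 ] 0.20487786144002568 0.09599679260031713
bail yaw 0.2956491369555583
```

```bash
python3 -m creep '[0.1,0.06,0.1,0,0.0854,0.449,0.286,0.13,-0.05,0.0854,0.449,0.286,0.13,-0.05,0.0854,0.449,0.286,0.13,-0.05,0.0854,0.449,0.286,0.13,-0.05,0.0854,0.449,0.286,0.13,-0.05,0.0854,0.449,0.286,0.13,-0.05,0.0854,0.449,0.286,0.13,-0.05,0.0854,0.449,0.286,0.13,-0.05,0.0854,0.449,0.286,0.13,-0.05,0.0854]'
```

```text
clock: 1.88
eef_pos: [0.4795, -0.264, 0.3532]
tool_rot: [0.993, 0.118, 0.0, 0.0]
ft_force: [-0.1, -1.7, -0.1]
grip_width: 0.0854
grasp_force: 0.0
```

```bash
python3 -m creep '[0.108,0.068,0.027,0,0.0854,0.108,0.068,0.027,0,0.0854,0.108,0.068,0.027,0,0.0854,0.108,0.068,0.027,0,0.0854,0.108,0.068,0.027,0,0.0854,0.108,0.068,0.027,0,0.0854]'
cat >> h.py <<'E'
from scipy.spatial.transform import Rotation as Rn
def wrist():
    o=bot.get_obs();c=bot.camera('wrist')
    T=np.eye(4);T[:3,:3]=Rn.from_quat(o['tool_rot']).as_matrix();T[:3,3]=o['eef_pos']
    c['extrinsics']=np.linalg.inv(T@np.array(c['T_tool_cam']));return o,c
E
python3 - <<'E'
from h import *
np.set_printoptions(precision=4,suppress=True)
o,c=wrist();save(c,'w1.png');print(o['eef_pos'],o['tool_rot'])
for t,z in[('basket_grip',.278),('hook_valley',.244),('basket_key',.17),('basket',.14),('hook',0)]:
    for q in bot.place_of('wrist',t)[:1]:
        px=np.array(q['centre'])*[560,420];print(t,q['score'],px,atz(ray(c,px),z))
E
```

```text
clock: 2.38
eef_pos: [0.586, -0.1973, 0.3788]
tool_rot: [0.993, 0.119, -0.001, -0.0]
ft_force: [-0.2, -0.2, 0.3]
grip_width: 0.0851
grasp_force: 0.0
[ 0.586  -0.1973  0.3788] [ 0.9929  0.1186 -0.0008 -0.0001]
basket_grip 0.74 [279.496 206.22 ] [ 0.5928 -0.1944  0.278 ]
hook_valley 0.89 [277.704 194.082] [ 0.5927 -0.1929  0.244 ]
basket_key 0.57 [281.176 212.898] [ 0.5585 -0.2038  0.17  ]
basket 0.79 [274.792 172.284] [ 0.5906 -0.1893  0.14  ]
```

View pics/w1.png

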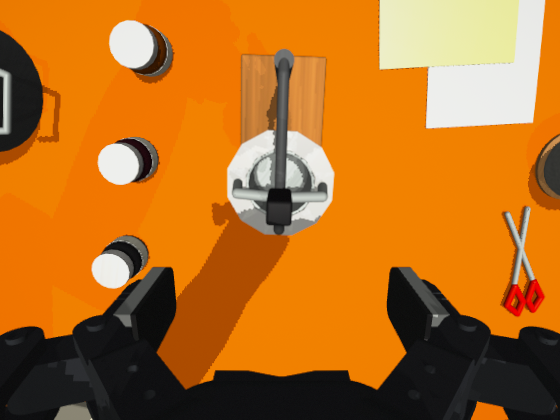

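The wrist view shows the grip at (279, 206), with the hook and post running straight up the image. So tool yaw 0.237 matches the stand, and I can descend.

```bash
python3 -m creep '[0.006,0.003,-0.03,0,0.0854,0.006,0.003,-0.06,0,0.0854,0.006,0.003,-0.085,0,0.0854,0.006,0.003,-0.1,0,0.0854,0.006,0.003,-0.1,0,0.0854,0.006,0.003,-0.1,0,0.03,0.006,0.003,-0.1,0,0,0.006,0.003,-0.1,0,0,0.006,0.003,-0.1,0,0,0.006,0.003,-0.1,0,0]'; python3 -m creep '[0,0,0,0,0,0,0,0,0,0,0,0,0,0,0,0,0,0,0,0,0,0,0,0,0,0,0,0,0,0]'
```

```text
clock: 3.52
eef_pos: [0.5925, -0.1946, 0.281]
tool_rot: [0.993, 0.118, 0.001, 0.001]
ft_force: [0.3, 0.3, 0.3]
grip_width: 0.0256
grasp_force: 0.0
clock: 4.02
eef_pos: [0.5924, -0.1945, 0.2806]
tool_rot: [0.993, 0.118, 0.001, 0.0]
ft_force: [-0.5, 0.3, 5.4]
grip_width: 0.0152
grasp_force: 58.7
```

```bash
python3 -m creep '[0,0,0.01,0,0,0,0,0.02,0,0,0,0,0.032,0,0,0,0,0.032,0,0,0,0,0.032,0,0]'; python3 -m creep '[-0.02,-0.005,0,0,0,-0.045,-0.011,0,0,0,-0.07,-0.017,0,0,0,-0.097,-0.023,0,0,0,-0.097,-0.023,0,0,0]'
```

```text
clock: 4.43
eef_pos: [0.5922, -0.1945, 0.3111]
tool_rot: [0.993, 0.118, -0.0, -0.0]
ft_force: [-0.4, 1.2, -1.8]
grip_width: 0.0151
grasp_force: 58.7
clock: 4.85
eef_pos: [0.4897, -0.2177, 0.3102]
tool_rot: [0.993, 0.117, -0.003, -0.001]
ft_force: [0.5, 0.8, -0.8]
grip_width: 0.0151
grasp_force: 58.9
```

```bash
python3 -m creep '[0,0.2,0.05,0.15,0,0,0.2,0.05,0.15,0,0,0.2,0.05,0.15,0,0,0.2,0.05,0.15,0,0,0.2,0.05,0.15,0,0.096,0.44,0.05,0.31,0,0.096,0.44,0.05,0.31,0,0.096,0.44,0.05,0.31,0,0.096,0.44,0.05,0.31,0,0.096,0.44,0.05,0.31,0]'; python3 -m creep '[0,0,0,0,0]'
```

```text
clock: 5.68
eef_pos: [0.5725, 0.1782, 0.3603]
tool_rot: [0.963, 0.27, -0.001, 0.0]
ft_force: [1.4, -0.3, -1.0]
grip_width: 0.0149
grasp_force: 59.3
clock: 5.77
eef_pos: [0.5738, 0.1834, 0.3568]
tool_rot: [0.962, 0.274, -0.002, -0.002]
ft_force: [-1.2, -1.2, -3.3]
grip_width: 0.015
grasp_force: 59.4
```

```bash
python3 -m creep '[0.006,0.02,-0.02,0,0,0.012,0.038,-0.035,0,0,0.012,0.038,-0.035,0,0,0.012,0.038,-0.035,0,0,0.012,0.038,-0.035,0,0]'
python3 - <<'E'
from h import *
np.set_printoptions(precision=4,suppress=True)
o,w=wrist();s=bot.camera('scene');t=bot.camera('top')
print(o['eef_pos'],o['tool_rot'],o['ft_force'])
C={'scene':s,'top':t,'wrist':w}
for th in('basket','basket_key','basket_grip','pot_mouth'):
    R=[]
    for n,c in C.items():
        for q in bot.place_of(n,th)[:1]:
            px=np.array(q['centre'])*[560,420];print(th,n,round(q['score'],2),px);R.append(ray(c,px))
            if th=='pot_mouth':print(atz(R[-1],.12))
    if len(R)>1:print('  ',*tri(R))
f=lambda i,x,y,k:cv2.resize(i[max(y,0):y+k*3,x:x+k*4],(400,300),interpolation=2)
p=proj(s,[.586,.222,.15]).astype(int)
im=np.hstack([f(s['pixels'],p[0]-70,p[1]-52,35),f(w['pixels'],0,0,140)])
cv2.imwrite('pics/d.png',im[:,:,::-1])
E
```

```text
clock: 6.18
eef_pos: [0.5841, 0.2137, 0.3257]
tool_rot: [0.963, 0.27, -0.001, 0.0]
ft_force: [-0.5, -0.3, -1.8]
grip_width: 0.0151
grasp_force: 59.4
[0.5841 0.2137 0.3257] [ 0.9629  0.27   -0.001   0.0002] [-0.4898 -0.252  -1.8068]
basket scene 0.69 [404.712 241.5  ]
basket top 0.9 [186.424 195.006]
basket wrist 0.69 [279.496 201.516]
   [0.5863 0.2155 0.1909] [0.002032939438508248, 0.0016893246164581485, 0.0016193186640056179]
basket_key scene 0.72 [397.992 221.214]
basket_key top 0.71 [190.288 208.782]
basket_key wrist 0.82 [282.576 258.384]
   [0.5541 0.2    0.2133] [0.0028301806254316985, 0.0037384689235918775, 0.004618523605862032]
basket_grip scene 0.9 [420.112 198.912]
basket_grip top 0.9 [173.208 183.582]
basket_grip wrist 0.68 [279.104 291.186]
   [0.5819 0.2144 0.3227] [0.0009613677339110378, 0.001193410948062683, 0.0006005802776768703]
pot_mouth scene 0.85 [400.4   255.108]
[0.5782 0.2204 0.12  ]
pot_mouth top 0.76 [189.896 203.91 ]
[0.5813 0.223  0.12  ]
   [0.5803 0.2207 0.1242] [0.0014261417652992293, 0.001426141765299207]
```

View pics/d.png

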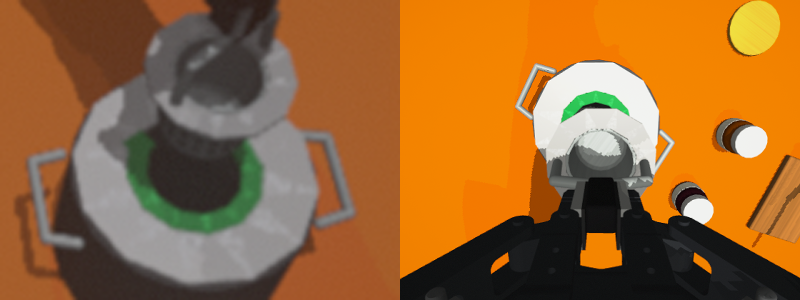

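The basket hangs straight in the grip, with its axis about 8 mm short of the opening in y. I'll centre it and lower gently.

```bash
python3 -m creep '[0.002,0.008,0,0,0,0.002,0.008,-0.02,0,0,0.002,0.008,-0.04,0,0,0.002,0.008,-0.055,0,0,0.002,0.008,-0.055,0,0,0.002,0.008,-0.055,0,0]'; python3 -m creep '[0,0,-0.006,0,0,0,0,-0.012,0,0,0,0,-0.012,0,0]'
```

```text
clock: 7.43
eef_pos: [0.5859, 0.2223, 0.2707]
tool_rot: [0.963, 0.27, -0.001, 0.0]
ft_force: [0.0, 0.5, -1.6]
grip_width: 0.0151
grasp_force: 59.2
clock: 7.68
eef_pos: [0.5863, 0.2221, 0.2591]
tool_rot: [0.963, 0.27, -0.0, 0.0]
ft_force: [0.8, -0.3, -2.8]
grip_width: 0.0153
grasp_force: 59.3
```

```bash
python3 -m creep '[0,0,-0.005,0,0,0,0,-0.01,0,0,0,0,-0.01,0,0]'; python3 -m creep '[0,0,-0.005,0,0,0,0,-0.01,0,0,0,0,-0.01,0,0]'
```

```text
clock: 7.93
eef_pos: [0.586, 0.2218, 0.2485]
tool_rot: [0.963, 0.27, -0.001, 0.0]
ft_force: [-0.2, 1.1, -1.6]
grip_width: 0.015
grasp_force: 59.5
clock: 8.18
eef_pos: [0.5859, 0.2218, 0.2382]
tool_rot: [0.963, 0.27, -0.001, 0.0]
ft_force: [0.0, -0.2, -1.3]
grip_width: 0.0151
grasp_force: 59.4
```

The cup is well inside with no side force. Next is the key depth, in small steps.

```bash
python3 -m creep '[0,0,-0.003,0,0,0,0,-0.007,0,0,0,0,-0.007,0,0]'; python3 -m creep '[0,0,-0.002,0,0,0,0,-0.004,0,0,0,0,-0.004,0,0]'
```

```text
clock: 8.43
eef_pos: [0.5861, 0.2219, 0.2316]
tool_rot: [0.963, 0.27, -0.001, 0.0]
ft_force: [-0.2, -0.2, -2.9]
grip_width: 0.0151
grasp_force: 59.3
clock: 8.68
eef_pos: [0.5863, 0.2219, 0.2281]
tool_rot: [0.963, 0.27, -0.0, 0.0]
ft_force: [0.7, -0.2, -1.8]
grip_width: 0.015
grasp_force: 59.3
```

```bash
python3 -m creep '[0,0,-0.002,0,0,0,0,-0.004,0,0,0,0,-0.004,0,0]'; python3 -m creep '[0,0,-0.002,0,0,0,0,-0.004,0,0,0,0,-0.004,0,0]'
```

```text
clock: 8.93
eef_pos: [0.5862, 0.2219, 0.2241]
tool_rot: [0.963, 0.27, -0.0, 0.0]
ft_force: [-0.9, 0.1, -2.6]
grip_width: 0.0151
grasp_force: 59.3
clock: 9.18
eef_pos: [0.5862, 0.2219, 0.22]
tool_rot: [0.963, 0.27, -0.0, 0.0]
ft_force: [0.0, 0.0, -1.8]
grip_width: 0.0148
grasp_force: 59.4
```

The basket's origin is at z ≈ 0.08, so the key is in the notch. I'll continue down to the flange.

```bash
python3 -m creep '[0,0,-0.003,0,0,0,0,-0.007,0,0,0,0,-0.01,0,0,0,0,-0.012,0,0,0,0,-0.012,0,0]'; python3 -m creep '[0,0,-0.002,0,0,0,0,-0.004,0,0,0,0,-0.004,0,0]';python3 -m creep '[0,0,-0.001,0,0,0,0,-0.002,0,0,0,0,-0.002,0,0]'
```

```text
clock: 9.6
eef_pos: [0.586, 0.2218, 0.2077]
tool_rot: [0.963, 0.27, -0.001, 0.0]
ft_force: [0.1, 0.2, -1.4]
grip_width: 0.0148
grasp_force: 59.3
clock: 9.85
eef_pos: [0.5863, 0.2219, 0.2042]
tool_rot: [0.963, 0.27, -0.0, 0.0]
ft_force: [-0.5, -0.3, -1.8]
grip_width: 0.0151
grasp_force: 59.3
clock: 10.1
eef_pos: [0.5864, 0.222, 0.2025]
tool_rot: [0.963, 0.27, -0.0, 0.0]
ft_force: [0.2, -0.5, -2.2]
grip_width: 0.0151
grasp_force: 59.3
```

```bash
python3 -m creep '[0,0,-0.001,0,0,0,0,-0.002,0,0,0,0,-0.002,0,0]';python3 -m creep '[0,0,-0.001,0,0,0,0,-0.001,0,0,0,0,-0.001,0,0]'
```

```text
clock: 10.35
eef_pos: [0.5866, 0.2221, 0.2011]
tool_rot: [0.963, 0.27, 0.0, -0.0]
ft_force: [-0.6, 0.9, -0.1]
grip_width: 0.0147
grasp_force: 59.9
clock: 10.6
eef_pos: [0.5866, 0.2221, 0.2008]
tool_rot: [0.963, 0.27, 0.001, -0.0]
ft_force: [-2.7, -0.6, 5.2]
grip_width: 0.0149
grasp_force: 60.4
```

The flange is on the cover (upward force about 5 N). Release, then check.

```bash
python3 -m creep '[0,0,0,0,0.03,0,0,0,0,0.05,0,0,0,0,0.0854,0,0,0,0,0.0854,0,0,0,0,0.0854,0,0,0,0,0.0854,0,0,0,0,0.0854,0,0,0,0,0.0854,0,0,0,0,0.0854]'; python3 -m creep '[0,0,0.02,0,0.0854,0,0,0.05,0,0.0854,0,0,0.09,0,0.0854,0,0,0.13,0,0.0854,-0.1,-0.1,0.15,0,0.0854,-0.1,-0.1,0.15,0,0.0854,-0.15,-0.15,0.15,0,0.0854,-0.15,-0.15,0.15,0,0.0854,-0.15,-0.15,0.15,0,0.0854,-0.15,-0.15,0.15,0,0.0854]'
python3 - <<'E'
from h import *
np.set_printoptions(precision=4,suppress=True)
C={n:bot.camera(n) for n in('scene','top')}
for th in('basket','basket_grip'):
    R=[ray(c,np.array(bot.place_of(n,th)[0]['centre'])*[560,420]) for n,c in C.items()]
    print(th,*tri(R))
f=lambda i,x,y:cv2.resize(i[y:y+75,x:x+100],(400,300),interpolation=2)
im=np.hstack([f(C['scene']['pixels'],355,205),f(C['top']['pixels'],145,165)])
im=np.vstack([im,np.hstack([cv2.resize(C[n]['pixels'],(400,300)) for n in C])])
cv2.imwrite('pics/e.png',im[:,:,::-1])
E
```

```text
clock: 11.35
eef_pos: [0.5864, 0.222, 0.1996]
tool_rot: [0.963, 0.27, -0.0, 0.0]
ft_force: [-0.5, -0.4, -0.8]
grip_width: 0.0858
grasp_force: 0.0
clock: 12.18
eef_pos: [0.4317, 0.0687, 0.3509]
tool_rot: [0.963, 0.268, -0.001, 0.001]
ft_force: [0.1, 0.3, 0.2]
grip_width: 0.0856
grasp_force: 0.0
basket [ 0.6505 -0.0163  0.3889] [0.18151754549046395, 0.18151754549046406]
basket_grip [0.5833 0.2193 0.1969] [0.0014376277450977033, 0.0014376277450977226]
```

View pics/e.png

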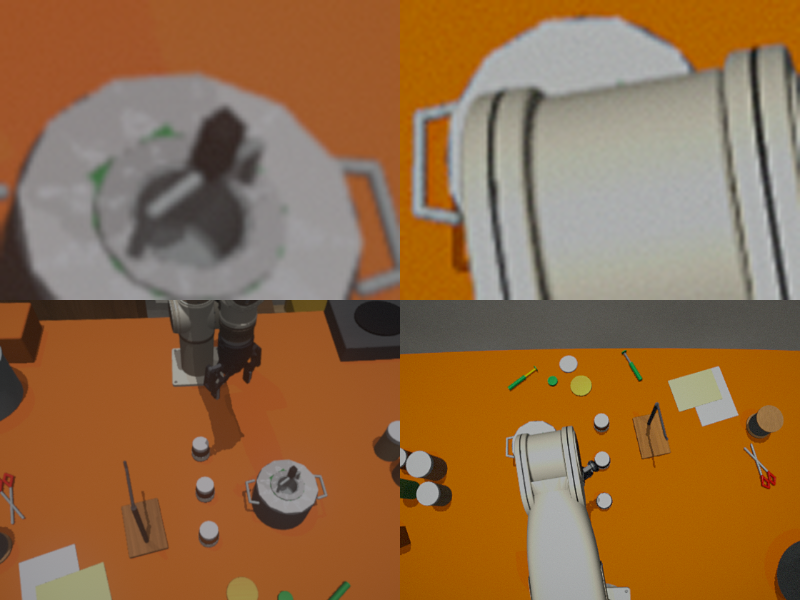

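The picture shows the basket's flange lying flat in the cover at (190, 210), with only the green notch corners showing past it at (165, 130) and (100, 172). Its grip measures z ≈ 0.197 against 0.198 expected when seated. All three jars are still standing where they were and the gripper is clear.

```bash
python3 -c "
from workcell import bot
print(bot.job_done())"
```

```text
the job is handed in; nothing more can be done
None
```

The basket is seated in the pot's cover with its key in the notch and its rim flat, it has been let go, the three ink jars were left where they stand, and the job was handed in at about 12 s.

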